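# Unbar the drawer

## Robot

A 6-joint arm with a two-finger parallel gripper is mounted at the origin on a cart in front of the work surface, level with it; the furniture and walls round the work are solid. World frame = base frame: x ahead of the robot, y to its left, z up, the work surface at z = 0. Lengths are in m, angles in rad, forces in N, time in s.
With the tool pointing down it reaches from about 0.225 to 0.875 m from the base axis. Payload 3.4 kg.
Tool frame: the origin (TCP) lies between the finger pads; the fingertips stand manip.finger_overhang ahead of it and the grasp point (between the pads) lies 6 mm ahead of it (manip.finger_overhang is the distance from the TCP to the fingertips, in m); z points along the fingers, y is the direction in which the jaws open and shut (so a half turn about z gives the same grasp; the last joint's range is limited). The gripper opens to 85 mm and grips with 20 to 120 N. Pads are 22 mm wide; open, the fingers measure 114 mm over their backs; the gripper's body (76 mm by 85 mm) begins 54 mm behind the grasp point. The pads swing forward as they close: fully open they stand 13 mm farther back than shut.
Start: joints at [0.983, 0.276, 1.505, -0, 1.361, -0.121], TCP at [0.259, 0.514, 0.256] pointing down, gripper open.
Joint ranges: [-2.89, 2.89], [-0.75, 2.08], [0.22, 2.7], [-1.18, 4.32], [0.11, 2.71], [-2.7, 2.7]. Speed limits (rad/s): [2.57, 2.57, 3.14, 3.14, 3.14, 3.14].

## Interface

Orientations are given as a unit quaternion [w, x, y, z].
In Python, from rig import telemetry, eyes, manip gives the robot as it stands.
- The arm moves only by the tool carry_out, never from a script. Its argument "plan" is one flat list of numbers, 7 for each row, row after row: the turn, a rotation vector about the tool's x, y, z in rad, then the shift along the tool's x, y, z in cm, then the opening, from -1 (shut) to 1 (fully open). In form: [wx, wy, wz, x, y, z, jaw, wx, wy, wz, x, y, z, jaw, ...]. A call has 1 to 10 rows; each row shifts and turns the pose as measured when the row begins, along the tool's axes as they then stand; what a row does not reach is not made up. A row lasts 1/8 s, in which the tool goes at most 62.5 mm and 10.7 degrees, less where a joint would pass 70% of its speed; a pose out of reach is approached as far as the arm can. A call is refused whole if a number of a shift passes 6.25 or a number of a turn 0.188, either way. A call with a gripper value outside its range is refused whole. The fingers move at their own pace and stop on an object; "force" is the grip in N (left out, the last holds). Time passes only in rows, so rows that do not move let the fingers close. It gives the time, the measured TCP pose, the force and the opening at its end, in the units of the state.
- telemetry.get_state(): the state, without advancing time (a new reading comes with each control period).
- eyes.get_image(name): name is "side" or "top"; returns a dict with "frame" (384x512x3 uint8, red, green, blue), "mtx" (3x3 intrinsics, pixels), "k1" (the pictures are not rectified: a ray, as slopes to the right and down, at radius r is drawn at 1 + k1 r^2 times it, then the intrinsics apply), "world_from_camera" (4x4, takes a point from camera to world coordinates). Camera axes: x right, y up, looking along -z (the intrinsics and any distortion apply to the point x, -y, -z); pixel columns grow to the right and rows downward; lengths in m; the calibration is good to about 2 mm. A picture is of the moment at which its call begins. There is no depth.
- manip.sign_off(): hands the job in, once; it reports no verdict.
The state is a dict: "clock": time; "qpos": joint angles; "qd": joint speeds; "effort": joint torques, N m; "position": TCP position; "ee_rot": TCP orientation; "contact_force": force on the tool from outside, world axes, zero at the start; "moment": the same for the moment, N m; "width": finger opening in m.
Only numpy, scipy, OpenCV 4.12 (cv2) and the standard library are available. Lean on these libraries where they do the work, as an engineer would, in place of code of your own. Each camera call takes 0.05 s, during which the arm holds its last target.

## Task

Unbar and open the little wooden drawer. The steel bar across its front is pushed home to one side and held by a headed stud in a keyhole slot that you cannot see: slide the bar along its brackets towards the robot's right, feeling for the place where it comes free, lift it level straight up out of both U brackets, and lay it gently in the two notches of the wooden rest on the left, handle up. Then pull the drawer fully open, and leave the loose things on the board where they are.

Things in the scene. Friction and masses are not known exactly. Their poses are not given: they have to be found in the camera images.
- stand: Fixed drawer stand, dark wood, on the board, base 186 x 190 x 10 mm. Origin: on its underside, below the middle of the bed the bar lies in. x points from the bar to the drawer (away from the robot at yaw 0), y along the bar, z up. Behind the bar the drawer housing: x 26 to 150, y -70 to 70, to z 66 mm; a cover over its back half (x 90 to 150) to z 72 mm.
- bracket_left (a point): Middle of the floor of the left (+y) steel U bracket of the stand, at stand y +72, z 32 mm; axes as the stand. The bracket is open at the top, 12 mm long along y, 34 mm wide inside, its walls rise 28 mm above this point (to z 60). The right bracket is the same at stand y -72 mm.
- bed (a point): Middle of the bar's bed (stand x 0, y 0, z 32 mm). Below it a steel lock block with a keyhole slot along y holds the bar's stud. The bar starts pushed home to +y, its middle 17 to 20 mm from here. The opening that lets the stud out is centred 9 to 37 mm from there towards -y, out of sight, 4 mm to spare each way; elsewhere the bar rises only about 3 mm. Slot end stop: bar's middle at y -29 mm.
- bar: Loose flat steel locking bar 30 x 200 x 14 mm, 0.25 to 0.45 kg. Origin: middle of its underside; y along it, z up. Wooden bridge handle on top, on two posts at y +-25 mm. Below its middle a stud: neck 8 x 8, head 24 (x) x 10 (y) x 6 mm, reaching 17 mm below the origin. Starts in the brackets, origin 32 mm above the board.
- bar_handle (a point): Middle of the handle's grip piece, 54 mm above the bar's origin, axes as the bar. Grip piece: 14 mm thick (x), 70 mm long (y), 16 mm high; grip it across x. At the start it is 86 mm above the board; the drawer's front behind it reaches 62 mm above the board.
- rest: Fixed wooden rest on the board, base 70 x 150 x 10 mm; origin: middle of its underside, z up. Two uprights at y +-60 mm, each with a notch open at the top for the bar lying along y (either way round): floor at z 38 mm, 40 mm wide, cheeks to z 53 mm, sloping lead-ins to about z 59 mm. The bar lying in it has its origin at z 38 mm.
- drawer (a joint): Drawer travel in m: 0 shut, 0.07 fully open; slides along the stand's -x (towards the robot), over the lock block and between the U brackets. Friction about 2 N; the bar in its brackets blocks it.
- drawer_front (a point): Middle of the top edge of the drawer's front panel, axes as the stand; panel 10 mm thick (x), 124 mm wide (y), from 36 to 62 mm above the board. The drawer behind it is open at the top, floor 40 mm above the board, its front 60 mm clear. The panel can be pinched from above or hooked from behind.
- ink_jar: Loose black ink jar, 32 mm across, 45 mm high, origin at its underside; a bystander.
- tin_grey_round: Loose round grey tin, 36 mm across, 19 mm high, origin at its underside; a bystander.
- pocket_watch: Loose pocket watch lying flat, 64 x 46 x 12 mm, origin at its underside; a bystander.
- dial: Loose watch dial on a round steel base, 36 mm across, 8 mm high, origin at its underside; a bystander.
- board_top (a point): A fixed wooden work board on legs carries everything of this task; its top is level at z 92 mm in the world. This point: on its top, in the middle of the main part (360 x 450 mm).

How it is judged:
On the way:
1. the bar is lifted clear above both U brackets, level (z of bar in the frame of stand above 0.065 m and angle between bar's own z axis and vertical below 0.15 rad and horizontal distance between bar and stand below 0.06 m), for 0.05 s.
At the end, for the whole second after the job is handed in: The bar lies at rest in both notches of the rest, handle up (within 5 mm of its seated height, 10 mm across, 30 mm along), and the drawer is open by more than 60 of its 70 mm (z of bar in the frame of rest between 0.033 and 0.043 m and y of bar in the frame of rest between -0.03 and 0.03 m and x of bar in the frame of rest between -0.01 and 0.01 m and angle between the y axis of bar and the y axis of rest, either way round below 0.12 rad and angle between bar's own z axis and vertical below 0.08 rad and linear speed of bar below 0.02 m/s and value of joint drawer above 0.06 m); the robot touches nothing.
It fails at once if the bar is tipped more than about 17 degrees from level (angle between bar's own z axis and vertical above 0.3 rad).
It fails at once if the bar is dropped or slammed onto the rest (faster than 0.6 m/s near it) (horizontal distance between bar and rest below 0.05 m and z of bar in the frame of rest below 0.08 m and linear speed of bar above 0.6 m/s).
It fails at once if a loose bystander is moved by more than 30 mm (distance of any of ink_jar, tin_grey_round, pocket_watch, dial from where it was at the start of the episode above 0.03 m).
It also fails if it takes over 51 s, if anything falls off the work surface, if the arm or the gripper's body presses on something with over 40 N, if the wrist force passes 120 N, or if a joint passes its speed limit or range.

## Working session

There is one attempt and no reset: what is moved stays moved. The work goes in short steps, Python scripts to look and compute and a tool call to move; the robot and the scene stay as the last step left them, time stands still between calls to the robot, and variables do not carry over. Pictures are saved under pics/ and viewed, and the job is handed in when it is done.

Besides the shell and the picture viewer there is one more tool, called after "Request:" as name(argument=value, ...), one argument or row to a line, values as JSON. carry_out: Moves the arm, as the interface text tells. Its arguments: {"type":"object","properties":{"plan":{"type":"array","items":{"type":"number"}},"force":{"type":"number"}},"required":["plan"]}

```bash
ls; mkdir -p pics
cat > h.py <<'E'
import numpy as np, cv2
from rig import telemetry, eyes, manip
def snap(n,f):
    d=eyes.get_image(n); cv2.imwrite(f,cv2.cvtColor(d['frame'],cv2.COLOR_RGB2BGR)); np.savez(f.replace('.png','.npz'),**d); return d
def load(f): return dict(np.load(f))
def ray(d,u,v):
    K=np.array(d['mtx'],float);k=float(d['k1'])
    p=cv2.undistortPoints(np.array([[[u,v]]],float),K,np.array([k,0,0,0.]))[0,0]
    T=np.array(d['world_from_camera']);r=T[:3,:3]@np.array([p[0],-p[1],-1.]);return T[:3,3],r/np.linalg.norm(r)
def onz(d,u,v,z):
    o,r=ray(d,u,v);return o+r*(z-o[2])/r[2]
def proj(d,P):
    T=np.array(d['world_from_camera']);c=T[:3,:3].T@(np.array(P,float)-T[:3,3])
    x,y=c[0]/-c[2],-c[1]/-c[2];r2=x*x+y*y;s=1+float(d['k1'])*r2
    K=np.array(d['mtx'],float);return np.array([K[0,0]*x*s+K[0,2],K[1,1]*y*s+K[1,2]])
E
python3 - <<'E'
from h import *
a=snap('top','pics/t0.png');b=snap('side','pics/s0.png')
print(a['mtx'],a['k1'],a['world_from_camera']);print(b['mtx'],b['k1'],b['world_from_camera'])
print(telemetry.get_state(),manip.finger_overhang)
E
```

```text
pics
[[493.50422756   0.         247.71345425]
 [  0.         493.50422756 192.14836886]
 [  0.           0.           1.        ]] -0.010479808391650894 [[ 0.02793245  0.9850595  -0.16993396  0.34646293]
 [-0.99915931  0.03261676  0.02483601  0.12728628]
 [ 0.03000765  0.16909736  0.98514244  1.09085946]
 [ 0.          0.          0.          1.        ]]
[[475.22511361   0.         251.96070007]
 [  0.         475.22511361 186.86114749]
 [  0.           0.           1.        ]] -0.09279906459339926 [[ 0.66900633 -0.55453032  0.49490065  1.04761992]
 [ 0.74324914  0.49612512 -0.44882133 -0.36104449]
 [ 0.00335239  0.66809879  0.74406503  0.98867451]
 [ 0.          0.          0.          1.        ]]
{'clock': 0.1, 'qpos': array([ 9.82985856e-01,  2.76503070e-01,  1.50601558e+00,  1.32394336e-05,
        1.36069834e+00, -1.20996932e-01]), 'qd': array([-0.00034665, -0.00139752, -0.00342335, -0.00134841,  0.00078901,
        0.00117287]), 'effort': array([ 2.72495301e-03, -4.17699623e+01, -2.46405691e+01, -9.72967337e-05,
        5.82090259e-03, -1.23195534e-05]), 'position': array([0.25853043, 0.51311376, 0.25553893]), 'ee_rot': array([-2.87918939e-04,  2.31294523e-01,  9.72883438e-01, -7.59449846e-04]), 'contact_force': array([ 0.45848037,  0.5330423 , -1.09200846]), 'moment': array([ 0.00908251, -0.00523237, -0.00276525]), 'width': 0.08538629566909982} 0.025
```

View pics/t0.png

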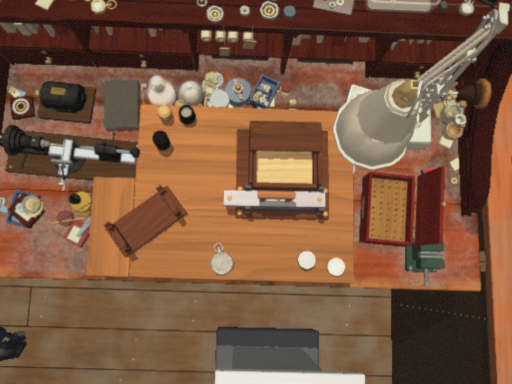

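View pics/s0.png

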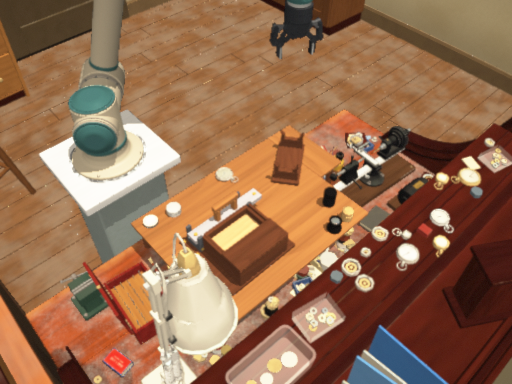

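Run:
```python
import cv2
a=cv2.imread('pics/t0.png');cv2.imwrite('pics/t0c.png',cv2.resize(a[60:330,60:420],None,fx=2.2,fy=2.2,interpolation=cv2.INTER_CUBIC))
a=cv2.imread('pics/s0.png');cv2.imwrite('pics/s0c.png',cv2.resize(a[60:330,80:440],None,fx=2.2,fy=2.2,interpolation=cv2.INTER_CUBIC))
```

```text
(no output)
```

View crops.

View pics/t0c.png

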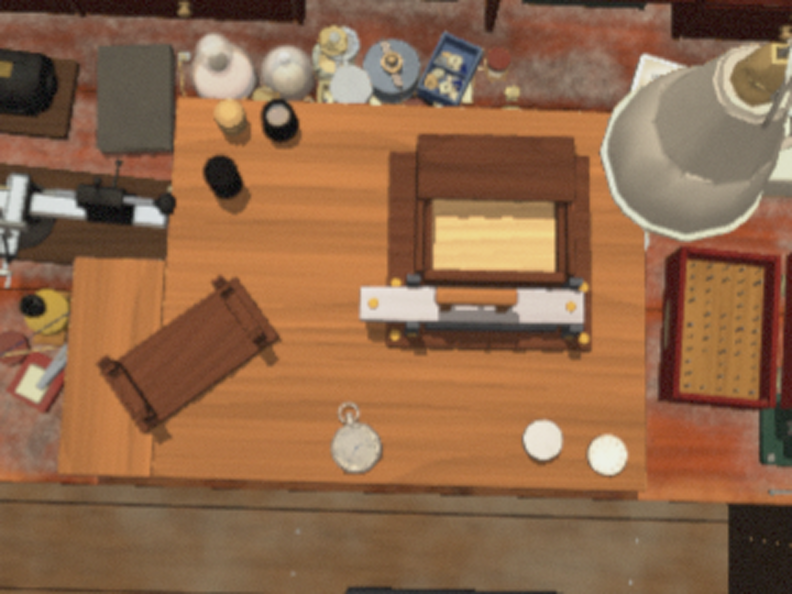

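View pics/s0c.png

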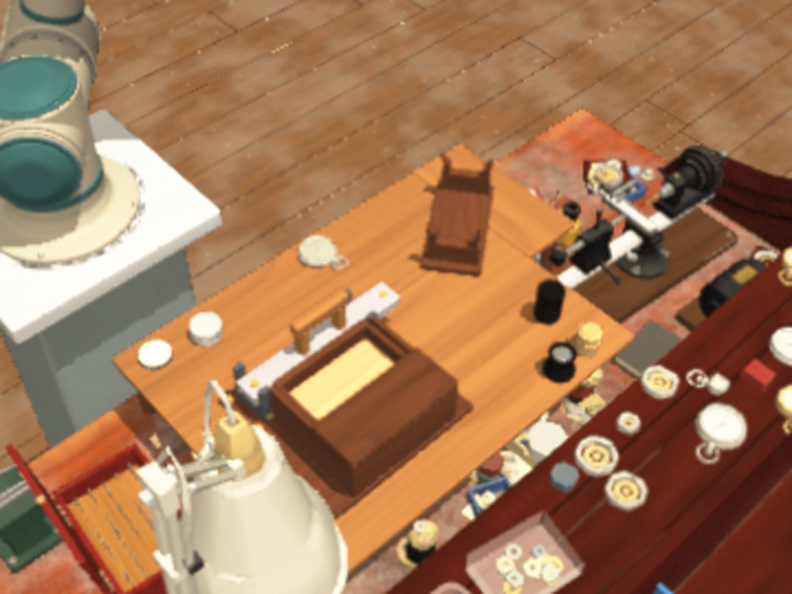

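Run:
```python
import cv2
from h import *
d=load('pics/t0.png'.replace('png','npz'))
a=cv2.imread('pics/t0.png');cv2.imwrite('pics/t0r.png',cv2.resize(a[170:270,90:210],None,fx=6,fy=6,interpolation=cv2.INTER_CUBIC))
cv2.imwrite('pics/t0s.png',cv2.resize(a[115:225,215:340],None,fx=6,fy=5.4,interpolation=cv2.INTER_CUBIC) if 0 else cv2.resize(a[120:220,220:340],None,fx=6,fy=6,interpolation=cv2.INTER_CUBIC))
hsv=cv2.cvtColor(a,cv2.COLOR_BGR2HSV)
for (u,v) in [(275,197),(240,197),(283,194),(150,220),(120,195),(200,130),(163,140)]: print((u,v),a[v,u],hsv[v,u])
```

```text
(275, 197) [ 59 100 155] [ 13 158 155]
(240, 197) [207 215 226] [ 13  21 226]
(283, 194) [ 71 124 194] [ 13 162 194]
(150, 220) [ 46  71 119] [ 10 156 119]
(120, 195) [ 68 123 190] [ 14 164 190]
(200, 130) [ 68 121 184] [ 14 161 184]
(163, 140) [27 28 35] [ 4 58 35]
```

View pics/t0r.png

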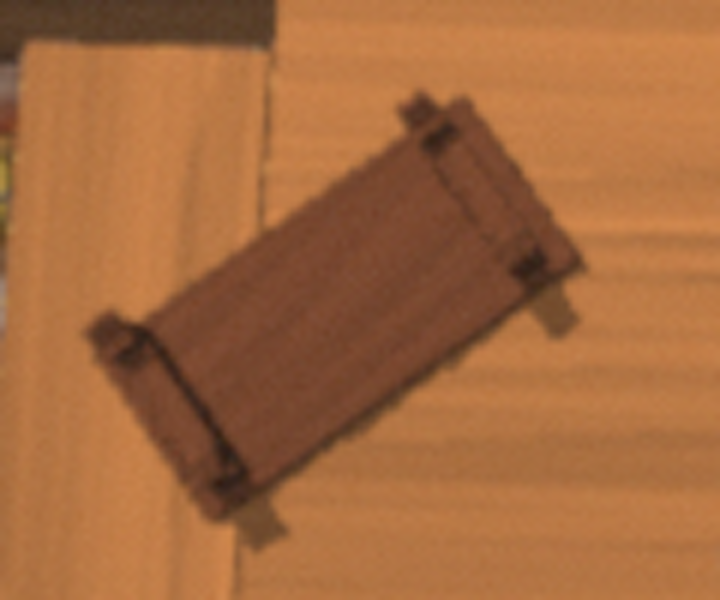

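View pics/t0s.png

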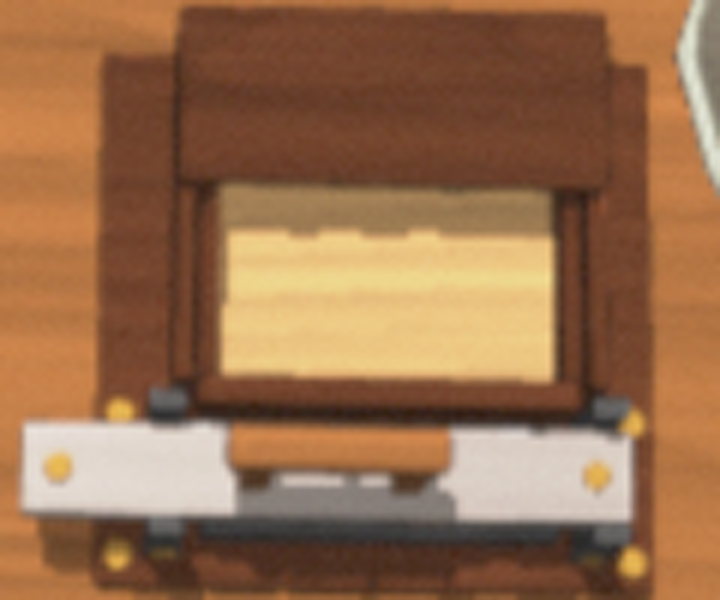

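Run:
```python
from h import *
d=load('pics/t0.npz')
def z6(U,V,ox,oy): return (U+.5)/6-.5+ox,(V+.5)/6-.5+oy
n=np.linalg.norm
R=[onz(d,*z6(U,V,90,170),0.102)[:2] for U,V in [(468,98),(583,266),(222,522),]]
print('rest',R,n(R[0]-R[1]),n(R[1]-R[2]),(R[0]+R[2])/2)
e=R[1]-R[2];print('long dir',np.degrees(np.arctan2(e[1],e[0])));e=R[0]-R[1];print('short dir',np.degrees(np.arctan2(e[1],e[0])))
B=[onz(d,*z6(U,V,220,120),0.138)[:2] for U,V in [(22,422),(632,428),(632,520),(22,515)]]
print('bar',B,[n(B[i]-B[(i+1)%4]) for i in range(4)],sum(B)/4)
for i,j in((1,0),(2,3)):
    e=B[j]-B[i];print(np.degrees(np.arctan2(e[1],e[0])))
H=[onz(d,*z6(U,V,220,120),0.186)[:2] for U,V in [(230,425),(452,430),(450,473),(233,470)]]
print('handle',H,[n(H[i]-H[(i+1)%4]) for i in range(4)],sum(H)/4)
S=[onz(d,*z6(U,V,220,120),0.102)[:2] for U,V in [(98,585),(652,600),(648,66),(105,57)]]
print('stand base',S,[n(S[i]-S[(i+1)%4]) for i in range(4)])
# brackets tops z .152
S=[onz(d,*z6(U,V,220,120),0.152)[:2] for U,V in [(167,397),(612,404),]]
print('brk',S,n(S[0]-S[1]),)
for (U,V,z) in [(120,410,.105),(632,424,.105),(632,562,.105),(117,556,.105)]: print('screw',onz(d,*z6(U,V,220,120),z))
# bystanders
for nm,c,z in [('watch',(60+357/2.2,60+445/2.2),.104),('w1',(60+543/2.2,60+440/2.2),.111),('w2',(60+607/2.2,60+455/2.2),.1),('ink',(60+222/2.2,60+170/2.2),.137),('ink2',(60+280/2.2,60+115/2.2),.137)]:
    print(nm,onz(d,*c,z))
# lamp triangulation not needed
s=load('pics/s0.npz')
for nm,P in [('R%d'%i,[*r,0.102]) for i,r in enumerate(R)]+[('h',[*(sum(H)/4),.186])]: print(nm,proj(s,P),(proj(s,P)-[80,60])*2.2)
```

```text
rest [array([0.52447878, 0.2652772 ]), array([0.46856724, 0.22373478]), array([0.37994358, 0.33813919])] 0.06965538015648275 0.14471531692623477 [0.45221118 0.30170819]
long dir -52.23675467193409
short dir 36.61244413306451
bar [array([0.51367492, 0.15129661]), array([ 0.51832719, -0.04879577]), array([ 0.48780369, -0.0488382 ]), array([0.48303519, 0.15018344])] [np.float64(0.20014644873279633), np.float64(0.030523530538140574), np.float64(0.1990787537365508), np.float64(0.0306599380552361)] [0.50071025 0.05096152]
91.33192270869475
91.3725260997822
handle [array([0.50645079, 0.08555369]), array([0.50716824, 0.01638217]), array([0.49359679, 0.01684606]), array([0.4923329 , 0.08427784])] [np.float64(0.06917524466740207), np.float64(0.01357938319541539), np.float64(0.06744361720363992), np.float64(0.014175420299085627)] [0.49988718 0.05076494]
stand base [array([0.46528983, 0.12470151]), array([ 0.46608274, -0.06231934]), array([ 0.65306269, -0.06090453]), array([0.64925646, 0.12816685])] [np.float64(0.18702253433658098), np.float64(0.18698529700133737), np.float64(0.18910969065071398), np.float64(0.1839992627163473)]
brk [array([0.52095381, 0.10454256]), array([ 0.52348276, -0.03968447])] 0.14424920332170532
screw [0.52468583 0.11917667 0.105     ]
screw [ 0.52566004 -0.0548921   0.105     ]
screw [ 0.47839275 -0.05495879  0.105     ]
screw [0.47491133 0.1186534  0.105     ]
watch [0.37427865 0.1488141  0.104     ]
w1 [ 0.3833225  -0.01804245  0.111     ]
w2 [ 0.37188861 -0.07814346  0.1       ]
ink [0.61604866 0.27907963 0.137     ]
ink2 [0.66990931 0.22934332 0.137     ]
R0 [296.5077249  183.51866051] [476.31699477 271.74105311]
R1 [269.36435489 179.45547164] [416.60158076 262.80203762]
R2 [277.44867863 141.45044741] [434.387093   179.19098431]
h [223.52086779 199.59127971] [315.74590914 307.10081537]
```

Run:
```python
import cv2
a=cv2.imread('pics/t0.png')
l=cv2.resize(a[218:262,100:144],None,fx=9,fy=9,interpolation=cv2.INTER_CUBIC)
r=cv2.resize(a[180:224,148:192],None,fx=9,fy=9,interpolation=cv2.INTER_CUBIC)
import numpy as np
cv2.imwrite('pics/t0z.png',np.clip(np.hstack([l,r]).astype(float)*1.5,0,255).astype(np.uint8))
s=cv2.imread('pics/s0.png')
cv2.imwrite('pics/s0z.png',np.clip(cv2.resize(s[120:195,245:330],None,fx=8,fy=8,interpolation=cv2.INTER_CUBIC).astype(float)*1.5,0,255).astype(np.uint8))
```

```text
(no output)
```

View pics/t0z.png

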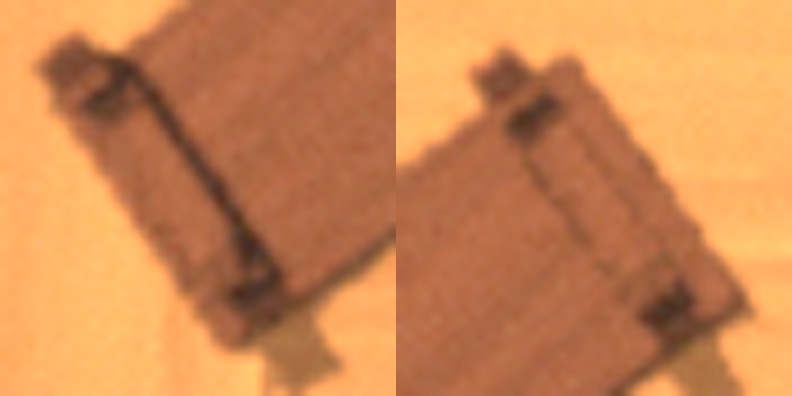

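View pics/s0z.png

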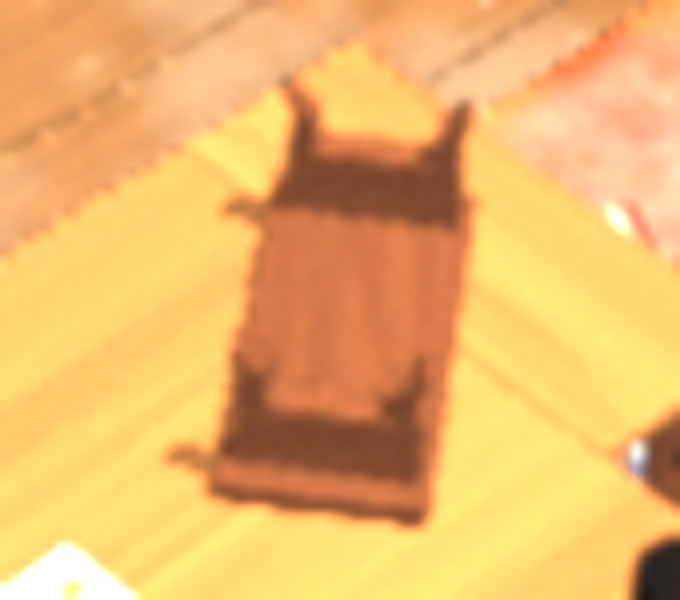

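Run:
```python
from h import *
d=load('pics/t0.npz');s=load('pics/s0.npz')
def zl(U,V,ox,oy,k=9): return (U+.5)/k-.5+ox,(V+.5)/k-.5+oy
L=onz(d,*zl(175,195,100,218),.130);R=onz(d,*zl(600-396,210,148,180),.130)
c=(L+R)/2;e=R-L
print(L,R,c,np.linalg.norm(e),np.degrees(np.arctan2(e[1],e[0])))
# tips triangulated in side at z .151
T=[onz(s,*zl(U,V,245,120,8),.151) for U,V in [(290,82),(465,105),(245,360),(418,362)]]
print(T, sum(T)/4)
Bc=[onz(s,*zl(U,V,245,120,8),.102) for U,V in [(212,492),(428,522)]]
print(Bc,np.linalg.norm(Bc[0]-Bc[1]))
B2=[onz(s,*zl(U,V,245,120,8),.092) for U,V in [(212,492),(428,522)]];print(B2)
# base corners top
Q=[onz(d,*zl(U-396,V,148,180),.102) for U,V in [(572,58),(752,310)]]+[onz(d,*zl(U,V,100,218),.102) for U,V in [(235,345)]]
print(Q)
# cheek tips in top view
P=[onz(d,*zl(U,V,100,218),.151) for U,V in [(75,50)]]+[onz(d,*zl(U-396,V,148,180),.151) for U,V in [(502,62)]]
print(P)
```

```text
[0.41178699 0.34900789 0.13      ] [0.48582593 0.25435073 0.13      ] [0.44880646 0.30167931 0.13      ] 0.12017379879146421 -51.96819060188526
[array([0.39000661, 0.33795611, 0.151     ]), array([0.43674173, 0.37326717, 0.151     ]), array([0.4736595 , 0.23670218, 0.151     ]), array([0.50996963, 0.27607822, 0.151     ])] [0.45259437 0.30600092 0.151     ]
[array([0.47547781, 0.22312824, 0.102     ]), array([0.53019062, 0.26504726, 0.102     ])] 0.0689252950193435
[array([0.46902513, 0.2297166 , 0.092     ]), array([0.524355  , 0.27210838, 0.092     ])]
[array([0.52427518, 0.26622144, 0.102     ]), array([0.46842168, 0.2230027 , 0.102     ]), array([0.38125052, 0.3400338 , 0.102     ])]
[array([0.44019422, 0.36729586, 0.151     ]), array([0.5140953, 0.2742105, 0.151    ])]
```

```bash
cat >> h.py <<'E'
from scipy.spatial.transform import Rotation as Ro
def st(): return telemetry.get_state()
def Rq(q): return Ro.from_quat([q[1],q[2],q[3],q[0]])
def plan(tp,yaw,n,state=None,nr=None):
    """rows from current pose to TCP tp with tool y at angle yaw deg, tool down; n rows of shift, nr rows of turn"""
    s=state or st();p=np.array(s['position']);R=Rq(s['ee_rot'])
    c,q=np.cos(np.radians(yaw)),np.sin(np.radians(yaw))
    Rt=Ro.from_matrix(np.array([[-q,c,0],[c,q,0],[0,0,-1.]]).T.T if 0 else np.column_stack([[-q,c,0],[c,q,0],[0,0,-1.]]))
    nr=nr or n
    w=(R.inv()*Rt).as_rotvec()/nr
    dp=(np.array(tp)-p)/n
    for i in range(max(n,nr)):
        sh=R.inv().apply(dp)*100 if i<n else np.zeros(3)
        ww=w if i<nr else np.zeros(3)
        print(np.round(ww,3),np.round(sh,2))
        R=R*Ro.from_rotvec(ww)
def rep():
    s=st();Y=Rq(s['ee_rot']).as_matrix()
    print('t',round(s['clock'],2),'p',np.round(s['position'],4),'yaw',np.round(np.degrees(np.arctan2(Y[1,1],Y[0,1])),2),'tz',np.round(Y[:,2],3),'F',np.round(s['contact_force'],1),'w',round(s['width'],4))
E
python3 - <<'E'
from h import *
rep()
plan((0.500,0.051,0.25),1.3,9)
t=load('pics/t0.npz');s=load('pics/s0.npz')
for z in (0.1,.2,.3,.4,.5): print(z,onz(t,355,165,z),proj(s,onz(t,355,165,z)),proj(s,onz(t,335,140,z)))
E
```

```text
t 0.1 p [0.2585 0.5131 0.2555] yaw 63.25 tz [-0.001 -0.001 -1.   ] F [ 0.5  0.5 -1.1] w 0.0854
[-0.    0.    0.12] [-4.71 -3.38  0.07]
[-0.    0.    0.12] [-5.08 -2.79  0.07]
[-0.    0.    0.12] [-5.38 -2.16  0.06]
[-0.    0.    0.12] [-5.6  -1.5   0.06]
[-0.    0.    0.12] [-5.74 -0.82  0.06]
[-0.    0.    0.12] [-5.79 -0.13  0.06]
[-0.    0.    0.12] [-5.77  0.57  0.06]
[-0.    0.    0.12] [-5.66  1.26  0.06]
[-0.    0.    0.12] [-5.46  1.92  0.06]
0.1 [ 0.58180947 -0.1184281   0.1       ] [188.56668891 288.38239457] [219.3334228  293.11402312]
0.2 [ 0.55805771 -0.09363     0.2       ] [186.38428224 248.12386226] [215.58878991 252.32720074]
0.3 [ 0.53430595 -0.06883189  0.3       ] [184.04809113 202.96610293] [211.4603572  206.58843419]
0.4 [ 0.5105542  -0.04403378  0.4       ] [181.56248009 152.23599906] [206.9123025  155.22859763]
0.5 [ 0.48680244 -0.01923568  0.5       ] [178.94594157  95.22820943] [201.91624861  97.55250735]
```

Request:
carry_out(
  plan=[0,0,0.12,-4.7,-3.4,0,1,0,0,0.12,-5.1,-2.8,0,1,0,0,0.12,-5.4,-2.2,0,1,0,0,0.12,-5.6,-1.5,0,1,0,0,0.12,-5.7,-0.8,0,1,0,0,0.12,-5.8,-0.1,0,1,0,0,0.12,-5.8,0.6,0,1,0,0,0.12,-5.7,1.3,0,1,0,0,0.12,-5.5,1.9,0,1],
)

```text
clock: 1.23
position: [0.4997, 0.0365, 0.2525]
ee_rot: [-0.0, 0.708, 0.706, -0.001]
contact_force: [-0.1, -0.7, 0.3]
width: 0.0858
```

Run:
```python
from h import *
rep()
plan((0.500,0.051,0.22),1.3,2)
```

```text
t 1.23 p [0.4997 0.0365 0.2525] yaw -0.16 tz [-0.003 -0.001 -1.   ] F [-0.1 -0.7  0.3] w 0.0858
[-0.001  0.001 -0.013] [0.73 0.02 1.62]
[-0.001  0.001 -0.013] [0.73 0.02 1.62]
```

Request:
carry_out(
  plan=[0,0,-0.013,0.7,0,2.2,1,0,0,-0.013,0.7,0,2.2,1,0,0,0,0,0,1.6,1,0,0,0,0,0,0.6,1],
  force=60,
)

```text
clock: 1.72
position: [0.5017, 0.0446, 0.1836]
ee_rot: [-0.0, 0.702, 0.712, -0.002]
contact_force: [0.9, -0.3, 0.6]
width: 0.0855
```

Run:
```python
from h import *
rep()
plan((0.500,0.051,0.186),1.3,1)
snap('top','pics/t1.png');b=snap('side','pics/s1.png')
s=cv2.imread('pics/s1.png')
cv2.imwrite('pics/s1z.png',cv2.resize(s[110:260,150:320],None,fx=4,fy=4,interpolation=cv2.INTER_CUBIC))
```

```text
t 1.73 p [0.5017 0.0446 0.1836] yaw 0.75 tz [-0.003 -0.003 -1.   ] F [ 0.9 -0.3  0.6] w 0.0855
[-0.003  0.003 -0.01 ] [ 0.64 -0.16 -0.24]
```

View pics/s1z.png

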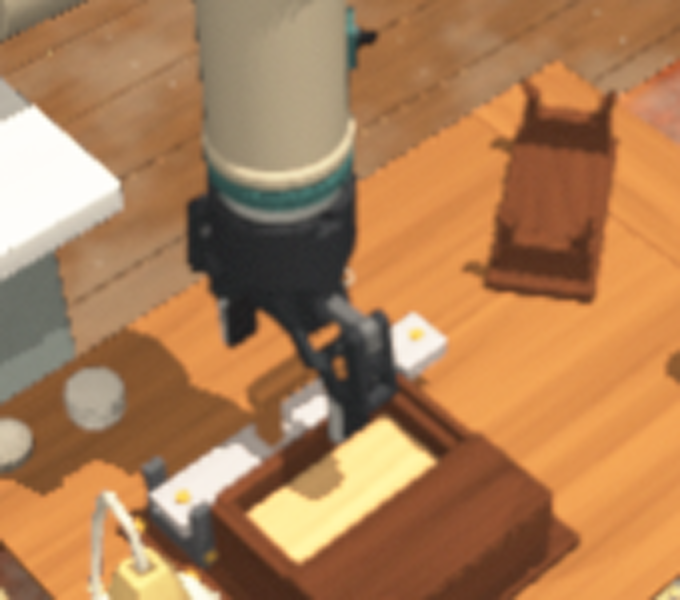

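Request:
carry_out(
  plan=[0,0,-0.01,0.6,-0.1,-0.3,1,0,0,0,0,0,0,-1,0,0,0,0,0,0,-1,0,0,0,0,0,0,-1,0,0,0,0,0,0,-1],
  force=60,
)

```text
clock: 2.45
position: [0.5016, 0.0515, 0.1897]
ee_rot: [0.001, 0.698, 0.716, -0.001]
contact_force: [-5.1, -0.4, 0.5]
width: 0.0127
```

Run:
```python
from h import *
rep()
```

```text
t 2.45 p [0.5016 0.0515 0.1897] yaw 1.41 tz [ 0.001 -0.003 -1.   ] F [-5.1 -0.4  0.5] w 0.0127
```

Request:
carry_out(
  plan=[0,0,0,-0.5,0,0,-1,0,0,0,-0.4,0,0,-1,0,0,0,0,0,0,-1],
  force=80,
)

```text
clock: 2.82
position: [0.5019, 0.0428, 0.1897]
ee_rot: [0.001, 0.698, 0.716, 0.0]
contact_force: [-0.5, 0.6, 0.0]
width: 0.0122
```

Run:
```python
from h import *
rep()
```

```text
t 2.83 p [0.5019 0.0428 0.1897] yaw 1.4 tz [ 0.002 -0.001 -1.   ] F [-0.5  0.6  0. ] w 0.0122
```

Request:
carry_out(
  plan=[0,0,0,0,0,-0.3,-1,0,0,0,0,0,-0.3,-1,0,0,0,0,0,-0.1,-1],
)

```text
clock: 3.2
position: [0.5009, 0.0422, 0.1925]
ee_rot: [-0.001, 0.699, 0.716, -0.002]
contact_force: [3.7, 0.4, -12.5]
width: 0.0124
```

Run:
```python
from h import *
rep()
```

```text
t 3.2 p [0.5009 0.0422 0.1925] yaw 1.37 tz [-0.003 -0.001 -1.   ] F [  3.7   0.4 -12.5] w 0.0124
```

Request:
carry_out(
  plan=[0,0,0,0,0,0.15,-1,0,0,0,-0.6,0,0,-1,0,0,0,0,0,-0.3,-1,0,0,0,0,0,-0.3,-1,0,0,0,0,0,-0.1,-1],
)

```text
clock: 3.82
position: [0.4993, 0.0349, 0.1928]
ee_rot: [-0.003, 0.699, 0.715, -0.004]
contact_force: [3.5, 0.3, -11.9]
width: 0.0122
```

Run:
```python
from h import *
rep()
```

```text
t 3.83 p [0.4993 0.0349 0.1928] yaw 1.36 tz [-0.01  -0.002 -1.   ] F [  3.5   0.3 -11.9] w 0.0122
```

Run:
```python
from h import *
plan((0.501,0.0295,0.191),1.4,1)
```

```text
[-0.01   0.002 -0.001] [-0.54  0.16  0.18]
```

Request:
carry_out(
  plan=[-0.01,0,0,0,0.15,0.2,-1,0,0,0,-0.55,0,0,-1,0,0,0,0,0,-0.3,-1,0,0,0,0,0,-0.3,-1,0,0,0,0,0,-0.1,-1],
)

```text
clock: 4.45
position: [0.5007, 0.0282, 0.1929]
ee_rot: [0.0, 0.699, 0.715, -0.001]
contact_force: [2.7, 0.5, -11.5]
width: 0.0118
```

Run:
```python
from h import *
rep();plan((0.501,0.0235,0.191),1.4,1)
```

```text
t 4.45 p [0.5007 0.0282 0.1929] yaw 1.32 tz [-0.001 -0.003 -1.   ] F [  2.7   0.5 -11.5] w 0.0118
[-0.001  0.003 -0.001] [-0.47  0.02  0.19]
```

Request:
carry_out(
  plan=[0,0,0,0,0,0.2,-1,0,0,0,-0.55,0,0,-1,0,0,0,0,0,-0.3,-1,0,0,0,0,0,-0.3,-1,0,0,0,0,0,-0.1,-1],
)

```text
clock: 5.08
position: [0.5011, 0.0217, 0.2023]
ee_rot: [0.002, 0.699, 0.715, -0.001]
contact_force: [0.6, 0.1, -4.7]
width: 0.0123
```

Run:
```python
from h import *
rep();plan((0.501,0.0175,0.191),1.4,1)
```

```text
t 5.08 p [0.5011 0.0217 0.2023] yaw 1.32 tz [ 0.002 -0.004 -1.   ] F [ 0.6  0.1 -4.7] w 0.0123
[ 0.002  0.004 -0.001] [-0.41 -0.02  1.13]
```

Request:
carry_out(
  plan=[0,0,0,0,0,-0.8,-1,0,0,0,0,0,-1.2,-1,0,0,0,0,0,-1.5,-1,0,0,0,0,0,-1.5,-1,0,0,0,0,0,-1.5,-1,0,0,0,0,0,0,-1],
)

```text
clock: 5.82
position: [0.5015, 0.0225, 0.2733]
ee_rot: [0.003, 0.699, 0.715, 0.001]
contact_force: [-0.0, 0.4, -3.2]
width: 0.0119
```

Run:
```python
from h import *
rep()
t=snap('top','pics/t2.png');b=snap('side','pics/s2.png')
a=cv2.imread('pics/t2.png');s=cv2.imread('pics/s2.png')
cv2.imwrite('pics/c2.png',np.hstack([cv2.resize(a[120:270,90:340],None,fx=1.6,fy=2.4)[:360,:400] if 0 else cv2.resize(a[120:270,140:340],(400,300)),cv2.resize(s[110:260,150:350],(400,300))]))
```

```text
t 5.83 p [0.5015 0.0225 0.2733] yaw 1.35 tz [ 0.006 -0.004 -1.   ] F [-0.   0.4 -3.2] w 0.0119
```

View pics/c2.png

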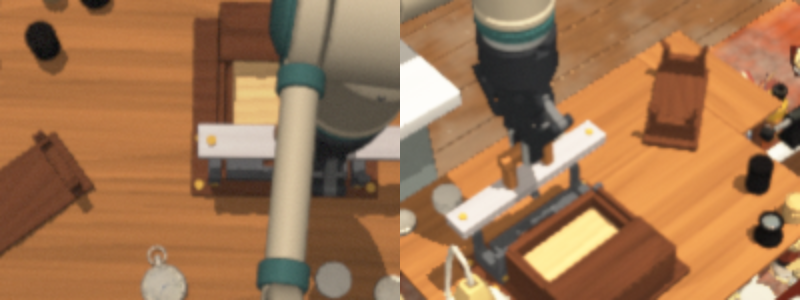

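Run:
```python
from h import *
plan((0.451,0.303,0.268),37.8,9)
```

```text
[ 0.     0.    -0.071] [ 3.13 -0.48  0.03]
[ 0.     0.    -0.071] [ 3.15 -0.25  0.03]
[ 0.     0.    -0.071] [ 3.16 -0.03  0.03]
[ 0.     0.    -0.071] [3.16 0.19 0.03]
[ 0.     0.    -0.071] [3.14 0.42 0.03]
[ 0.     0.    -0.071] [3.1  0.64 0.04]
[ 0.     0.    -0.071] [3.05 0.85 0.04]
[ 0.     0.    -0.071] [2.98 1.07 0.04]
[ 0.     0.    -0.071] [2.9  1.27 0.04]
```

Request:
carry_out(
  plan=[0,0,-0.071,3.1,-0.5,0,-1,0,0,-0.071,3.1,-0.3,0,-1,0,0,-0.071,3.2,0,0,-1,0,0,-0.071,3.2,0.2,0,-1,0,0,-0.071,3.1,0.4,0,-1,0,0,-0.071,3.1,0.6,0,-1,0,0,-0.071,3,0.9,0,-1,0,0,-0.071,3,1.1,0,-1,0,0,-0.071,2.9,1.3,0,-1,0,0,0,0,0,0,-1],
)

```text
clock: 7.18
position: [0.443, 0.3095, 0.2613]
ee_rot: [-0.004, 0.43, 0.903, -0.007]
contact_force: [-0.2, -0.7, -4.2]
width: 0.012
```

Run:
```python
from h import *
rep();plan((0.451,0.303,0.268),37.8,1)
t=snap('top','pics/t3.png');b=snap('side','pics/s3.png')
a=cv2.imread('pics/t3.png');s=cv2.imread('pics/s3.png')
cv2.imwrite('pics/c3.png',np.hstack([cv2.resize(a[160:280,80:220],None,fx=2.85,fy=3.5)[:400] if 0 else cv2.resize(a[165:275,90:200],(400,400)),cv2.resize(s[95:205,235:345],(400,400))]))
```

```text
t 7.17 p [0.443  0.3095 0.2613] yaw 39.06 tz [-0.014 -0.008 -1.   ] F [-0.2 -0.7 -4.2] w 0.012
[-0.016 -0.002  0.022] [-1.01  0.2  -0.68]
```

View pics/c3.png

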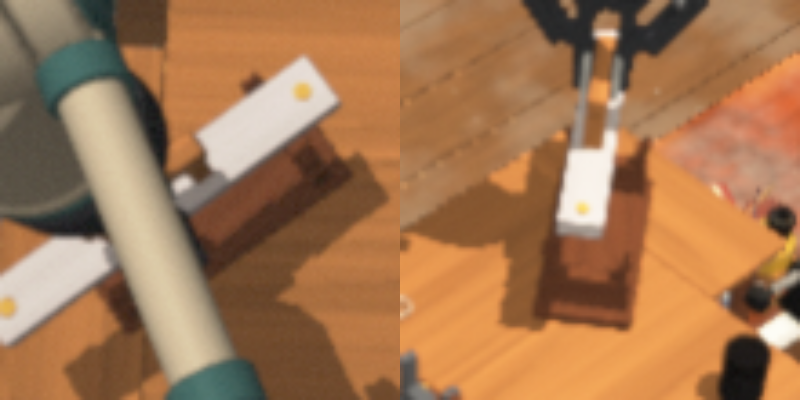

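Request:
carry_out(
  plan=[-0.016,0,0.022,-1,0.2,-0.2,-1,0,0,0,0,0,0,-1],
)

```text
clock: 7.52
position: [0.4521, 0.2987, 0.263]
ee_rot: [-0.0, 0.443, 0.897, -0.001]
contact_force: [0.2, 1.2, -4.2]
width: 0.0119
```

```bash
cat > bar.py <<'E'
from h import *
import sys
def screws(f,name,box):
    d=load(f);a=cv2.cvtColor(d['frame'],cv2.COLOR_RGB2HSV);u0,v0,u1,v1=box
    m=cv2.inRange(a,(17,110,130),(30,255,255));mm=np.zeros_like(m);mm[v0:v1,u0:u1]=m[v0:v1,u0:u1]
    n,l,s,c=cv2.connectedComponentsWithStats(mm)
    return d,[(s[i,4],tuple(np.round(c[i],2))) for i in range(1,n) if s[i,4]>3]
E
python3 - <<'E'
from bar import *
rep()
t=snap('top','pics/t4.png');b=snap('side','pics/s4.png')
print(screws('pics/t4.npz','top',(80,160,210,290))[1]);print(screws('pics/s4.npz','side',(235,95,345,205))[1])
a=cv2.imread('pics/t4.png');s=cv2.imread('pics/s4.png')
cv2.imwrite('pics/c4.png',np.hstack([cv2.resize(a[165:275,80:190],(400,400),interpolation=cv2.INTER_CUBIC),cv2.resize(s[95:205,235:345],(400,400),interpolation=cv2.INTER_CUBIC)]))
E
```

```text
t 7.53 p [0.4521 0.2987 0.263 ] yaw 37.46 tz [-0.001 -0.001 -1.   ] F [ 0.2  1.2 -4.2] w 0.0119
[(np.int32(14), (np.float64(179.71), np.float64(185.5))), (np.int32(10), (np.float64(80.8), np.float64(210.5))), (np.int32(16), (np.float64(97.0), np.float64(242.5)))]
[(np.int32(50), (np.float64(339.38), np.float64(165.52)))]
```

View pics/c4.png

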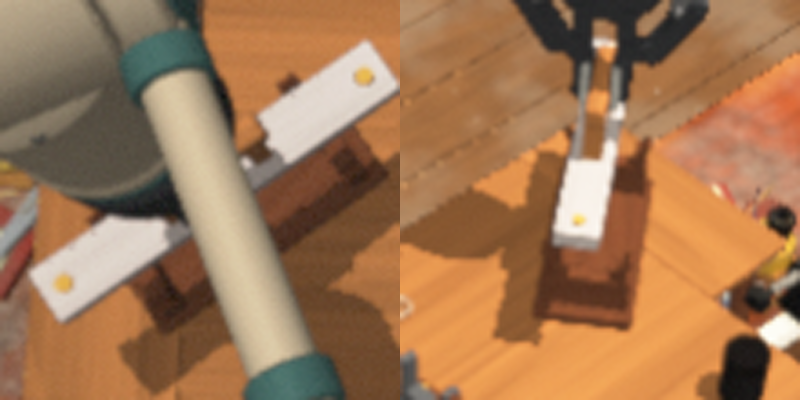

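Run:
```python
from bar import *
d=load('pics/t4.npz')
z=.2113
A=onz(d,179.71,185.5,z);B=onz(d,97.,242.5,z)
e=B-A;print(A,B,(A+B)/2,np.linalg.norm(e),np.degrees(np.arctan2(e[1],e[0])))
d0=load('pics/t0.npz')
f=lambda U,V:((U+.5)/6-.5+220,(V+.5)/6-.5+120)
A=onz(d0,*f(597,475),.138);B=onz(d0,*f(58,467),.138);print(A,B,(A+B)/2,np.linalg.norm(A-B))
s=load('pics/s4.npz')
print('side screw',(579/400*110+235-110, 220/400*110+95),proj(s,onz(d,179.71,185.5,z)))
# bar end corner in side
```

```text
[0.50629624 0.22826403 0.2113    ] [0.39931039 0.36839658 0.2113    ] [0.45280332 0.2983303  0.2113    ] 0.17630401216488284 127.36034919280267
[ 0.50231679 -0.03729792  0.138     ] [0.49919211 0.13904949 0.138     ] [0.50075445 0.05087578 0.138     ] 0.17637508481607472
side screw (284.225, 155.5) [283.2722057 155.5752154]
```

Run:
```python
from h import *
d=load('pics/t0.npz')
f=lambda U,V:((U+.5)/6-.5+90,(V+.5)/6-.5+170)
n=np.array([np.cos(np.radians(37.8)),np.sin(np.radians(37.8))])
a=d['frame'];
for pts in ([(160,315),(250,250),(330,195),(400,147)],[(583,266),(500,320),(400,385),(300,455),(260,485)]):
    for p in pts: 
        P=onz(d,*f(*p),.102)[:2];print(np.round(P,4),round(P@n,4))
# profiles across the rest at three sections: intensity along perpendicular in image
g=cv2.cvtColor(a,cv2.COLOR_RGB2HSV)
for along in (-.03,0,.03):
    c=np.array([.451,.303])+along*np.array([-n[1],n[0]])
    row=[]
    for t in np.arange(-.05,.051,.002):
        u,v=proj(d,[*(c+t*n),.102]);row.append(int(cv2.getRectSubPix(cv2.cvtColor(a,cv2.COLOR_RGB2GRAY),(1,1),(float(u),float(v)))[0,0]))
    print(row)
```

```text
[0.4477 0.3634] 0.5764
[0.4704 0.335 ] 0.577
[0.4899 0.3096] 0.5768
[0.5069 0.2872] 0.5766
[0.4686 0.2237] 0.5074
[0.4495 0.2505] 0.5087
[0.4268 0.2824] 0.5104
[0.4027 0.314 ] 0.5106
[0.3924 0.3265] 0.5102
[128, 128, 131, 135, 138, 139, 131, 108, 77, 68, 77, 81, 83, 83, 81, 80, 79, 79, 83, 85, 84, 85, 81, 79, 80, 80, 83, 84, 84, 85, 86, 86, 87, 86, 83, 84, 85, 82, 84, 83, 82, 80, 80, 92, 114, 135, 138, 136, 141, 143, 144]
[133, 131, 132, 130, 129, 128, 123, 102, 77, 70, 75, 82, 83, 84, 79, 80, 82, 83, 85, 82, 80, 80, 80, 80, 83, 85, 85, 87, 86, 84, 83, 82, 82, 81, 84, 85, 85, 84, 84, 83, 83, 83, 83, 99, 128, 143, 140, 130, 125, 117, 122]
[129, 128, 124, 122, 122, 123, 120, 100, 70, 68, 80, 83, 83, 81, 80, 81, 82, 83, 81, 82, 81, 83, 83, 83, 86, 84, 83, 82, 81, 79, 83, 87, 87, 85, 85, 85, 83, 82, 82, 81, 85, 82, 82, 92, 114, 129, 129, 127, 125, 126, 125]
```

Request:
carry_out(
  plan=[0,0,-0.008,0.45,0.25,0,-1,0,0,0,0,0,1.5,-1,0,0,0,0,0,1.5,-1,0,0,0,0,0,0.8,-1,0,0,0,0,0,0,-1],
)

```text
clock: 8.25
position: [0.4498, 0.3041, 0.2211]
ee_rot: [-0.002, 0.439, 0.899, -0.002]
contact_force: [-1.1, -0.6, -4.4]
width: 0.0125
```

Run:
```python
from bar import *
rep()
t=snap('top','pics/t5.png');b=snap('side','pics/s5.png')
print(screws('pics/t5.npz','top',(80,160,210,290))[1])
a=cv2.imread('pics/t5.png');s=cv2.imread('pics/s5.png')
cv2.imwrite('pics/c5.png',np.hstack([cv2.resize(a[165:275,80:190],(400,400),interpolation=cv2.INTER_CUBIC),cv2.resize(s[115:195,255:335],(400,400),interpolation=cv2.INTER_CUBIC)]))
```

```text
t 8.25 p [0.4498 0.3041 0.2211] yaw 37.95 tz [-0.004 -0.001 -1.   ] F [-1.1 -0.6 -4.4] w 0.0125
[(np.int32(13), (np.float64(178.85), np.float64(190.46))), (np.int32(13), (np.float64(100.38), np.float64(245.62)))]
```

View pics/c5.png

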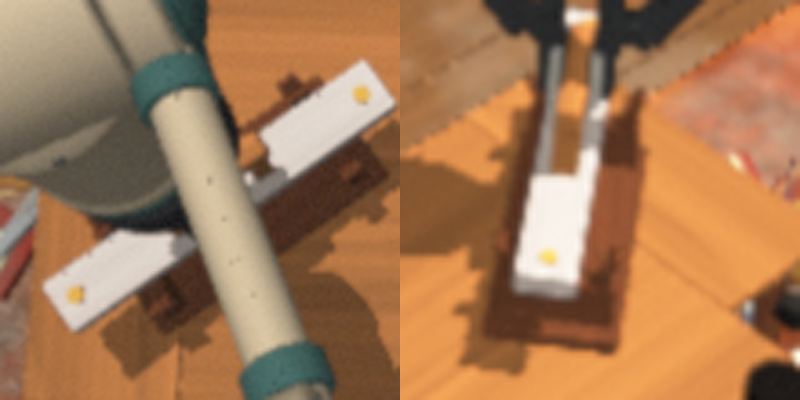

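```bash
python3 - <<'E'
from bar import *
d=load('pics/t5.npz');s=load('pics/s5.npz')
z=.1694
A=onz(d,178.85,190.46,z);B=onz(d,100.38,245.62,z)
e=B-A;c=(A+B)/2;ang=np.degrees(np.arctan2(e[1],e[0]));print(c,np.linalg.norm(e),ang)
n=np.array([np.cos(np.radians(37.8)),np.sin(np.radians(37.8))]);l=np.array([-n[1],n[0]])
print('across',c[:2]@n,'along',c[:2]@l)
def side_x(P):return proj(s,P)
for across in (.540,.5435,.547):
  C=across*n+(-.0371)*l
  for y in (-.06,.06):
    print(across,y,[np.round(proj(s,[*(C+l*y+n*t),.151]),1) for t in (-.035,-.025,0,.025,.035)])
print('bar end corners proj', [np.round((proj(s,[*(c[:2]-l*.1+n*t),z])-[255,115])*5+[400,0],0) for t in(-.015,.015)])
print('rest near base bottom corners proj',[np.round((proj(s,[*(C-l*.075+n*t),.092])-[255,115])*5+[400,0],0) for C in [.5435*n-.0371*l] for t in(-.035,.035)])
E
python3 - <<'E'
import cv2,numpy as np
s=cv2.imread('pics/s0.png')
cv2.imwrite('pics/s0y.png',np.clip(cv2.resize(s[125:190,265:310],(540,780),interpolation=cv2.INTER_CUBIC).astype(float)*1.8,0,255).astype(np.uint8)[:600])
E
```

```text
[0.45031183 0.30372047 0.1694    ] 0.17608462615356515 127.85449223070844
across 0.5419685626992183 along -0.03601304692594734
0.54 -0.06 [array([269.8, 162.1]), array([273.8, 162.6]), array([283.8, 163.9]), array([293.8, 165.2]), array([297.8, 165.7])]
0.54 0.06 [array([276.7, 130.6]), array([280.4, 131. ]), array([289.8, 132.2]), array([299.2, 133.4]), array([302.9, 133.8])]
0.5435 -0.06 [array([271.2, 162.3]), array([275.2, 162.8]), array([285.2, 164.1]), array([295.2, 165.4]), array([299.2, 165.9])]
0.5435 0.06 [array([278. , 130.8]), array([281.7, 131.2]), array([291.1, 132.4]), array([300.5, 133.5]), array([304.3, 134. ])]
0.547 -0.06 [array([272.6, 162.4]), array([276.6, 163. ]), array([286.6, 164.3]), array([296.6, 165.6]), array([300.6, 166.1])]
0.547 0.06 [array([279.3, 130.9]), array([283.1, 131.4]), array([292.4, 132.5]), array([301.8, 133.7]), array([305.6, 134.1])]
bar end corners proj [array([508., 271.]), array([570., 279.])]
rest near base bottom corners proj [array([473., 338.]), array([609., 357.])]
```

View pics/s0y.png

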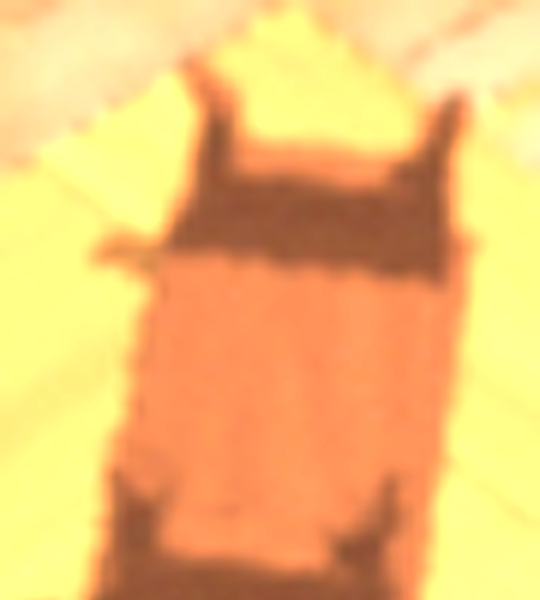

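Request:
carry_out(
  plan=[0,0,0,-0.1,0.07,0.5,-1,0,0,0,0,0,0.5,-1,0,0,0,0,0,0.5,-1,0,0,0,0,0,0,-1],
)

```text
clock: 8.85
position: [0.4523, 0.3042, 0.2071]
ee_rot: [-0.0, 0.439, 0.899, 0.0]
contact_force: [-0.1, 0.4, -3.9]
width: 0.0124
```

Run:
```python
from bar import *
rep()
```

```text
t 8.85 p [0.4523 0.3042 0.2071] yaw 37.95 tz [-0.  0. -1.] F [-0.1  0.4 -3.9] w 0.0124
```

Request:
carry_out(
  plan=[0,0,0,0,-0.05,0.4,-1,0,0,0,0,0,0.4,-1,0,0,0,0,0,0.3,-1,0,0,0,0,0,0.1,-1],
)

```text
clock: 9.35
position: [0.4521, 0.3041, 0.1958]
ee_rot: [0.0, 0.439, 0.899, 0.001]
contact_force: [-2.3, -1.4, 7.3]
width: 0.0122
```

Run:
```python
from bar import *
rep()
```

```text
t 9.35 p [0.4521 0.3041 0.1958] yaw 37.95 tz [ 0.001  0.001 -1.   ] F [-2.3 -1.4  7.3] w 0.0122
```

Request:
carry_out(
  plan=[0,0,0,0,0,-0.05,-0.3,0,0,0,0,0,0,0,0,0,0,0,0,0,0,0,0,0,0,0,0,0.2],
  force=30,
)

```text
clock: 9.85
position: [0.4536, 0.3048, 0.1977]
ee_rot: [0.002, 0.439, 0.899, 0.003]
contact_force: [0.3, -0.3, 0.2]
width: 0.0514
```

Run:
```python
from bar import *
rep()
```

```text
t 9.85 p [0.4536 0.3048 0.1977] yaw 37.95 tz [ 0.005  0.003 -1.   ] F [ 0.3 -0.3  0.2] w 0.0514
```

Request:
carry_out(
  plan=[0,0,0,0,0,-1.5,0.2,0,0,0,0,0,-2.5,0.2,0,0,0,0,0,-3.5,0.2],
)

```text
clock: 10.22
position: [0.452, 0.3039, 0.2737]
ee_rot: [-0.0, 0.439, 0.899, 0.0]
contact_force: [1.7, 0.4, 0.6]
width: 0.0507
```

Run:
```python
from bar import *
rep()
d=load('pics/t0.npz')
f=lambda U,V:((U+.5)/6-.5+220,(V+.5)/6-.5+120)
for p in [(205,383),(575,385),(200,403),(575,408)]: print(onz(d,*f(*p),.154))
plan((0.53,0.033,0.25),1.2,8)
```

```text
t 10.22 p [0.452  0.3039 0.2737] yaw 37.94 tz [ 0.     0.001 -1.   ] F [1.7 0.4 0.6] w 0.0507
[0.52557866 0.09247486 0.154     ]
[ 0.52895425 -0.02728355  0.154     ]
[0.51897495 0.09391519 0.154     ]
[ 0.52138925 -0.02731833  0.154     ]
[ 0.   -0.    0.08] [-3.27 -1.31  0.29]
[ 0.   -0.    0.08] [-3.36 -1.05  0.29]
[ 0.   -0.    0.08] [-3.44 -0.78  0.29]
[ 0.   -0.    0.08] [-3.49 -0.5   0.3 ]
[ 0.   -0.    0.08] [-3.52 -0.22  0.3 ]
[ 0.   -0.    0.08] [-3.52  0.07  0.3 ]
[ 0.   -0.    0.08] [-3.51  0.35  0.3 ]
[ 0.   -0.    0.08] [-3.47  0.63  0.3 ]
```

Request:
carry_out(
  plan=[0,0,0.08,-3.3,-1.3,0,0.2,0,0,0.08,-3.4,-1.1,0,0.2,0,0,0.08,-3.4,-0.8,0,0.2,0,0,0.08,-3.5,-0.5,0,0.2,0,0,0.08,-3.5,-0.3,0,0.2,0,0,0.08,-3.5,0,0,0.2,0,0,0.08,-3.5,0.3,0,0.2,0,0,0.08,-3.4,0.5,0,0.2],
)

```text
clock: 11.22
position: [0.5304, 0.0279, 0.2869]
ee_rot: [0.005, 0.705, 0.709, 0.01]
contact_force: [0.1, 0.2, 0.1]
width: 0.0512
```

Run:
```python
from bar import *
rep()
plan((0.5235,0.033,0.22),1.2,1)
t=snap('top','pics/t6.png');b=snap('side','pics/s6.png')
print(screws('pics/t6.npz','top',(80,160,230,290))[1])
a=cv2.imread('pics/t6.png');s=cv2.imread('pics/s6.png')
cv2.imwrite('pics/c6.png',np.hstack([cv2.resize(a[110:270,90:330],None,fx=1.66,fy=2.5)[:400] if 0 else cv2.resize(a[130:270,100:240],(400,400),interpolation=cv2.INTER_CUBIC),cv2.resize(s[115:245,180:310],(400,400),interpolation=cv2.INTER_CUBIC)]))
```

```text
t 11.22 p [0.5304 0.0279 0.2869] yaw 0.38 tz [ 0.021  0.007 -1.   ] F [0.1 0.2 0.1] w 0.0512
[ 0.021 -0.006 -0.014] [ 0.47 -0.83  6.68]
[(np.int32(177), (np.float64(84.44), np.float64(200.58))), (np.int32(14), (np.float64(180.5), np.float64(191.29))), (np.int32(12), (np.float64(104.0), np.float64(245.17)))]
```

View pics/c6.png

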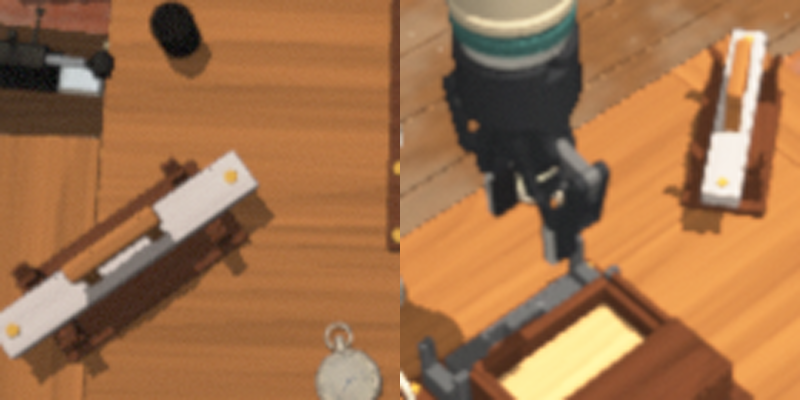

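Request:
carry_out(
  plan=[0.021,-0.006,-0.014,0.5,-0.8,2,0.2,0,0,0,0,0,2,0.2,0,0,0,0,0,2,0.2,0,0,0,0,0,0,0.2],
)

```text
clock: 11.82
position: [0.52, 0.0353, 0.2233]
ee_rot: [-0.002, 0.698, 0.716, -0.002]
contact_force: [0.2, -1.4, 1.0]
width: 0.0512
```

Run:
```python
from bar import *
rep()
plan((0.5235,0.033,0.167),1.2,1)
b=snap('side','pics/s7.png')
s=cv2.imread('pics/s7.png')
cv2.imwrite('pics/c7.png',cv2.resize(s[135:265,160:310],(750,600),interpolation=cv2.INTER_CUBIC)[:,:])
```

```text
t 11.82 p [0.52   0.0353 0.2233] yaw 1.47 tz [-0.005  0.    -1.   ] F [ 0.2 -1.4  1. ] w 0.0512
[-0.005 -0.     0.005] [-0.24  0.37  5.62]
```

View pics/c7.png

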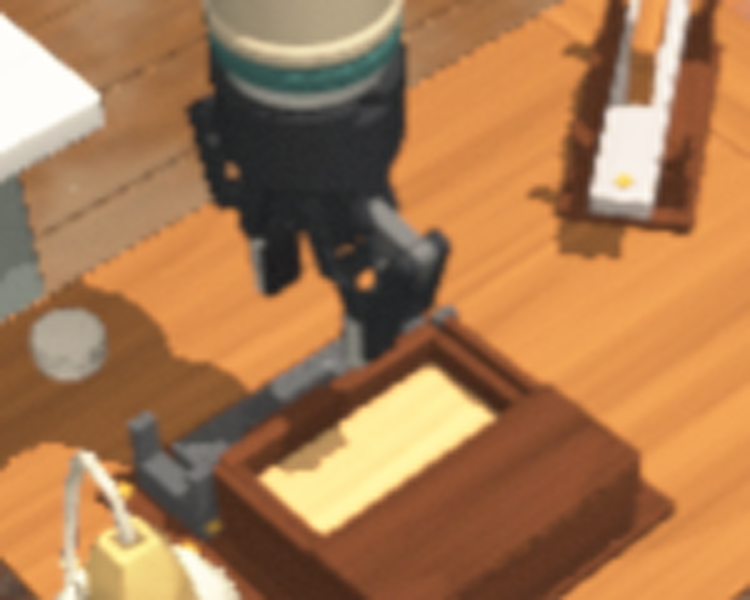

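Request:
carry_out(
  plan=[-0.005,0,0.005,-0.2,0.4,1.5,0.2,0,0,0,0,0,1.5,0.2,0,0,0,0,0,1.2,0.2,0,0,0,0,0,0.5,0.2],
)

```text
clock: 12.38
position: [0.5258, 0.0353, 0.1778]
ee_rot: [0.002, 0.698, 0.716, 0.002]
contact_force: [0.9, -0.1, -0.2]
width: 0.0513
```

Run:
```python
from bar import *
rep()
plan((0.5235,0.033,0.167),1.2,1)
```

```text
t 12.38 p [0.5258 0.0353 0.1778] yaw 1.39 tz [ 0.006  0.001 -1.   ] F [ 0.9 -0.1 -0.2] w 0.0513
[ 0.006 -0.     0.003] [-0.23 -0.25  1.08]
```

Request:
carry_out(
  plan=[0.005,0,0,0,-0.2,0.6,0.2,0,0,0,0,0,0.4,0.2,0,0,0,0,0,0,-1,0,0,0,0,0,0,-1,0,0,0,0,0,0,-1,0,0,0,0,0,0,-1],
  force=50,
)

```text
clock: 13.12
position: [0.5239, 0.0352, 0.1677]
ee_rot: [0.0, 0.699, 0.715, 0.001]
contact_force: [0.1, -0.4, -1.5]
width: 0.0083
```

Run:
```python
from bar import *
rep()
```

```text
t 13.12 p [0.5239 0.0352 0.1677] yaw 1.33 tz [ 0.002  0.    -1.   ] F [ 0.1 -0.4 -1.5] w 0.0083
```

Request:
carry_out(
  plan=[0,0,0,0,-0.5,0,-1,0,0,0,0,-1,0,-1,0,0,0,0,-1,0,-1,0,0,0,0,-1,0,-1,0,0,0,0,-1,0,-1,0,0,0,0,-1,0,-1,0,0,0,0,-0.7,0,-1],
)

```text
clock: 14.0
position: [0.4589, 0.0342, 0.1677]
ee_rot: [0.001, 0.699, 0.715, 0.003]
contact_force: [1.8, 1.7, -1.8]
width: 0.0084
```

Run:
```python
from bar import *
rep()
```

```text
t 14.0 p [0.4589 0.0342 0.1677] yaw 1.3 tz [ 0.006  0.002 -1.   ] F [ 1.8  1.7 -1.8] w 0.0084
```

65 mm so far; pull on to the stop.

Request:
carry_out(
  plan=[0,0,0,0,-0.4,0,-1,0,0,0,0,-0.3,0,-1,0,0,0,0,-0.2,0,-1],
)

```text
clock: 14.38
position: [0.4536, 0.0341, 0.1677]
ee_rot: [0.005, 0.699, 0.715, 0.006]
contact_force: [6.3, 1.7, -5.4]
width: 0.0081
```

Run:
```python
from bar import *
rep()
```

```text
t 14.38 p [0.4536 0.0341 0.1677] yaw 1.26 tz [ 0.016  0.002 -1.   ] F [ 6.3  1.7 -5.4] w 0.0081
```

Request:
carry_out(
  plan=[0,0,0,0,0,0,-0.4,0,0,0,0,0,0,-0.2,0,0,0,0,0,0,-0.2,0,0,0,0,0,0,-0.2],
)

```text
clock: 14.88
position: [0.4522, 0.0336, 0.1677]
ee_rot: [0.004, 0.699, 0.715, 0.005]
contact_force: [-0.0, 0.6, -0.3]
width: 0.0344
```

Run:
```python
from bar import *
rep()
```

```text
t 14.88 p [0.4522 0.0336 0.1677] yaw 1.33 tz [ 0.012  0.001 -1.   ] F [-0.   0.6 -0.3] w 0.0344
```

Request:
carry_out(
  plan=[0,0,0,0,0,-1,-0.2,0,0,0,0,0,-2,-0.2,0,0,0,0,0,-4,-0.2,0,0,0,0,0,-4,-0.2,0,0,0,0,-4,0,-0.2,0,0,0,0,-5,0,-0.2,0,0,0,0,-5,0,-0.2,0,0,0,0,0,0,-0.2],
)

```text
clock: 15.88
position: [0.3079, 0.0299, 0.2843]
ee_rot: [0.007, 0.699, 0.716, 0.006]
contact_force: [0.0, 0.8, 0.8]
width: 0.034
```

Run:
```python
from bar import *
rep()
t=snap('top','pics/t8.png');b=snap('side','pics/s8.png')
print(screws('pics/t8.npz','top',(95,160,200,270))[1])
a=cv2.imread('pics/t8.png');s=cv2.imread('pics/s8.png')
cv2.imwrite('pics/c8.png',np.hstack([cv2.resize(a[90:290,80:360],(560,400)),cv2.resize(s[110:250,170:310],(400,400))])[:, :960] if 0 else cv2.resize(a[90:290,80:360],(784,560),interpolation=cv2.INTER_CUBIC))
cv2.imwrite('pics/d8.png',cv2.resize(s[110:270,110:350],(780,520),interpolation=cv2.INTER_CUBIC))
```

```text
t 15.88 p [0.3079 0.0299 0.2843] yaw 1.38 tz [ 0.018 -0.001 -1.   ] F [0.  0.8 0.8] w 0.034
[(np.int32(14), (np.float64(180.5), np.float64(191.29))), (np.int32(11), (np.float64(104.18), np.float64(245.18)))]
```

View pics/c8.png

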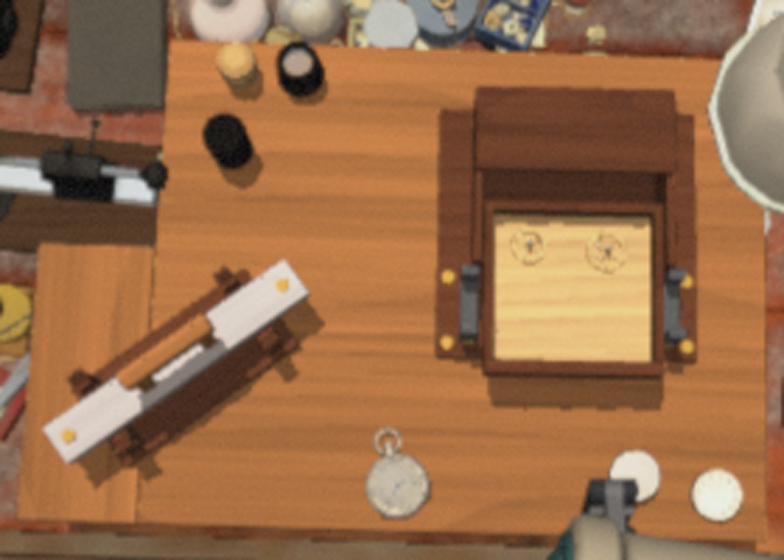

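View pics/d8.png

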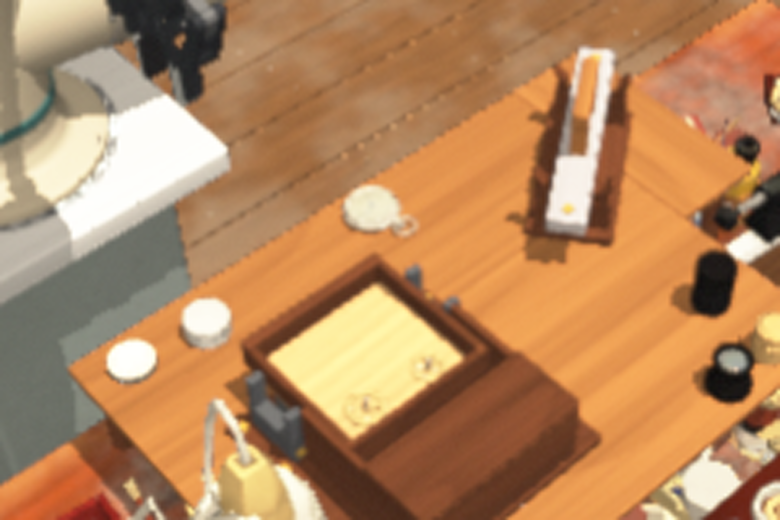

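Run:
```python
from bar import *
d=load('pics/t8.npz')
A=onz(d,180.5,191.29,.144);B=onz(d,104.18,245.18,.144);e=B-A;c=(A+B)/2
n=np.array([np.cos(np.radians(37.8)),np.sin(np.radians(37.8))]);l=np.array([-n[1],n[0]])
print(c,np.linalg.norm(e),np.degrees(np.arctan2(e[1],e[0])),'across',c[:2]@n,'along',c[:2]@l)
print('panel front', onz(d,80+575/2.8,90+372/2.8,.154))
d0=load('pics/t0.npz')
for nm,z,b in (('watch',.104,(200,235,245,280)),('tins',.105,(290,240,355,285)),('jars',.137,(145,125,200,160))):
    x0,y0,x1,y1=b;print(nm,cv2.absdiff(d['frame'][y0:y1,x0:x1],d0['frame'][y0:y1,x0:x1]).mean())
rep();print(np.abs(st()['qd']).max())
```

```text
[0.45293512 0.30339923 0.144     ] 0.17633976973835644 127.95578557949631 across 0.5438444870214696 along -0.037874705596310884
panel front [0.45092354 0.03006356 0.154     ]
watch 3.705514403292181
tins 11.692763532763532
jars 3.633073593073593
t 15.97 p [0.3115 0.0296 0.2848] yaw 1.38 tz [ 0.021 -0.001 -1.   ] F [-0.4  0.2  0.1] w 0.0338
0.036912121376477855
```

```bash
python3 -c "
from rig import manip
print(manip.sign_off())"
```

```text
the job is handed in; nothing more can be done
None
```

The bar is unlocked and lying in both notches of the rest, handle up. The drawer is open against its stop, and I handed the job in at about 16 s of the 51 s allowed. The hand-in gives no verdict, so these are my own last checks.

- **Unbarring:** I slid the bar to the right and tried a lift about every 7 mm. It was blocked after about 3 mm at 9, 17 and 23 mm, and came free at about 29 mm. I then lifted it level to about 115 mm above the board.
- **Bar in the rest:** It settled with about 7 N of contact, within 1 mm of its expected seated height. In the last picture its middle is at (0.453, 0.303), about 1–2 mm from where I measured the rest. Its angle is 128.0° against about 127.8° for the rest.
- **Drawer:** I pinched the front panel and pulled until it stopped, and the gripper had travelled 70 mm. The camera puts the panel front at x = 0.451, where it was about 0.520 before (roughly 69 mm).
- **Bystanders:** The ink jar and the pocket watch look unmoved. For the tins area the before/after comparison is not clean, because the gripper overlaps it in the last picture. Both round pieces look to be in place there.
- **Arm:** It was clear of everything at hand-in, with contact force near zero. It was still drifting very slightly (up to 0.04 rad/s).

My estimates of where the rest lies across the bar disagreed by up to about 5 mm between methods. The bar still went into the notches with little contact force.

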